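# Unscrew the ribbon stand's cap of unknown thread hand and hold it clear

## Task

The red ribbon on the twin stand is to be changed. Swing the keeper arm of the red spool fully aside to its stop, then unscrew the black cap over that spool: one of the two spindles has a left-hand thread and nobody marked which, so try it gently both ways to find the way that loosens it, and do not prise it off. Finish while holding the cap upright in the gripper about 10 cm straight above its spindle, still and ready for a colleague to change the spool; leave the green spool's keeper and cap and the fresh spool alone.

Things in the scene. Friction and masses are not known exactly. Their poses are not given: they have to be found in the camera images.
- stand: fixed grey base plate 210 x 430 x 12 mm that carries the two stations side by side, their spindles 210 mm apart along its y; origin on the table midway between the spindles, z up, front edge towards -x
- station_red: fixed station of the red ribbon spool (80 mm, red ribbon, white flanges): black disc, spool on it, keeper post. Origin on the spindle's vertical axis at the disc's foot, 12 mm above the table; z up; -x towards the stand's front (toothed cutter strip). The keeper's pivot post, 13 mm thick, stands 80 mm from the spindle towards +x, its top 90 mm above this origin
- station_red_axis (a point): point on the red spindle's axis, 35 mm above the station's origin, where the cap's underside sits when screwed down. The threaded steel stud inside the cap, 22 mm core, ends 17 mm above this point
- cap_red: loose black fluted cap (60 g) screwed on over the red spool. Origin: centre of its underside, z up. Grip part 40 mm in diameter (42 over flutes), up to its top 42 mm above the origin; bottom flange 60 mm in diameter, 4 mm thick; white line on top along its +x. Thread friction is small
- cap_red_grip (a point): point on the red cap's axis 30 mm above its underside. Thread: three-start, hand unknown and unmarked, about 26 mm rise a turn (4.1 mm a radian); the cap comes free about 1.75 to 1.9 rad from its start; the tightening way it stops hard after 0.1 to 0.3 rad
- keeper_red (a joint): aluminium keeper arm of the red station, swings level about its post. 0: straight over the cap, 3 mm above its top, pointing to the station's -x; swings to the station's +y only (left, seen from the front) as the value grows, stop at 1.75 rad; light friction 0.06 N m, stays where left. Arm 14 mm wide, 6 mm thick, upper face 87 mm above the station's origin
- keeper_red_pin (a point): middle of the red upright finger pin, 10 mm thick (13 over its head), at the free end of the red keeper arm, 102 mm from the pivot axis; the pin stands from 87 to 114 mm above the station's origin, this point at 100 mm
- station_green: fixed station of the green ribbon spool (72 mm, green ribbon, white flanges): black disc, spool on it, keeper post. Origin on the spindle's vertical axis at the disc's foot, 12 mm above the table; z up; -x towards the stand's front (toothed cutter strip). The keeper's pivot post, 13 mm thick, stands 80 mm from the spindle towards +x, its top 90 mm above this origin
- station_green_axis (a point): point on the green spindle's axis, 35 mm above the station's origin, where the cap's underside sits when screwed down. The threaded steel stud inside the cap, 22 mm core, ends 17 mm above this point
- cap_green: loose black fluted cap (60 g) screwed on over the green spool. Origin: centre of its underside, z up. Grip part 40 mm in diameter (42 over flutes), up to its top 42 mm above the origin; bottom flange 60 mm in diameter, 4 mm thick; white line on top along its +x. Thread friction is small
- cap_green_grip (a point): point on the green cap's axis 30 mm above its underside. Thread: three-start, hand unknown and unmarked, about 26 mm rise a turn (4.1 mm a radian); the cap comes free about 1.75 to 1.9 rad from its start; the tightening way it stops hard after 0.1 to 0.3 rad
- keeper_green (a joint): aluminium keeper arm of the green station, swings level about its post. 0: straight over the cap, 3 mm above its top, pointing to the station's -x; swings to the station's +y only (left, seen from the front) as the value grows, stop at 1.75 rad; light friction 0.06 N m, stays where left. Arm 14 mm wide, 6 mm thick, upper face 87 mm above the station's origin
- keeper_green_pin (a point): middle of the green upright finger pin, 10 mm thick (13 over its head), at the free end of the green keeper arm, 102 mm from the pivot axis; the pin stands from 87 to 114 mm above the station's origin, this point at 100 mm
- new_spool: the fresh red ribbon spool lying on the table, 80 mm in diameter, 21 mm high; origin: centre of its underside. To be left alone

How it is judged:
By the outcome, as a careful person would: the job done as asked, in the order asked, and still so for the second after the job is handed in, while the arm keeps its last pose, push and grip.
It also fails if it takes over 72 s, if anything falls off the work surface, if the arm or the gripper's body presses on something with over 40 N, if the wrist force passes 120 N, or if a joint passes its speed limit or range.

## Robot

A 7-joint arm with a two-finger parallel gripper is mounted at the origin on a cart in front of the work surface, level with it; the furniture and walls round the work are solid. World frame = base frame: x ahead of the robot, y to its left, z up, the work surface at z = 0. Lengths are in m, angles in rad, forces in N, time in s.
With the tool pointing down it reaches from about 0.4 to 0.925 m from the base axis. Payload 5.6 kg.
Tool frame: the origin (TCP) lies midway between the tips of the shut fingers; the grasp point (between the pads) lies 19 mm behind it; z points along the fingers, y is the line along which they close (so a half turn about z gives the same grasp; the last joint's range is limited). The gripper opens to 85 mm and grips with 20 to 120 N. Pads are 22 mm wide; open, the fingers measure 114 mm over their backs; the gripper's body (76 mm by 85 mm) begins 54 mm behind the grasp point. The pads swing forward as they close: fully open they stand 13 mm farther back than shut.
Start: joints at [-1.249, 0.468, -0.012, 1.603, 0.006, 1.071, -0.056], TCP at [0.232, 0.607, 0.231] pointing down, gripper open.
Joint ranges: [-2.53, 2.53], [-0.31, 2.02], [-1.57, 1.55], [0.28, 2.44], [-1.29, 4.43], [0.15, 1.84], [-2.92, 2.92]. Speed limits (rad/s): [2.57, 2.57, 3.14, 3.14, 3.14, 3.14, 3.14].

## Interface

Orientations are given as a rotation vector (axis times angle).
In Python, from plant import r gives the robot as it stands.
- The arm moves only by the shell command python3 steer.py [FORCE], which reads ROWS from standard input. ROWS is a JSON list of rows, 1 to 10 of them, each of 7 numbers: dx, dy, dz in shares of the most that a row can go, 1 being 50 mm, then a rotation vector rx, ry, rz in normalised numbers (1 is pi/2 rad), then the finger opening in m; each row shifts and turns the commanded pose from where the row before left it, along the tool's axes as they then stand; what a row does not reach is not made up. A row lasts 1/10 s, in which the tool goes at most 0.05 m and 0.15 rad, less where a joint would pass 70% of its speed; a pose out of reach is approached as far as the arm can. The fingers move at their own pace and stop on an object; FORCE is the grip in N (left out, the last holds). Time passes only in rows, so rows that do not move let the fingers close. It prints the time, the measured TCP pose, the force, the opening and the grip force at its end. Input that does not fit is refused with a message, and nothing moves.
- r.sense(): the state, without advancing time (a new reading comes with each control period).
- r.get_image(name): name is "scene" or "top" or "wrist"; returns (picture, depth): 400x640x3 uint8, red, green, blue; 400x640 float32, m along the optical axis (not along the pixel's ray), 0 where there is no reading.
- r.camera_info(name): a dict with "vfov" (degrees; the focal length in pixels is half the picture's height over the tangent of half this angle, whatever the lens; pixels are square), "cx", "cy" (the principal point, pixels), "dist_coeffs" ([k1, k2, p1, p2, k3] as OpenCV has them; the pictures are not rectified), "cam_to_world" (4x4, takes a point from camera to world coordinates); the wrist camera has in their place "mount" (4x4, takes a point from camera to tool coordinates, whose origin is the TCP and whose axes are the flange's). Camera axes: x right, y down, z forward; pixel columns grow to the right and rows downward; lengths in m; the calibration is good to about 2 mm. A picture is of the moment at which its call begins: read the wrist's pose just before it. camera_info takes no time and is no camera call.
- r.close_job(): hands the job in; it is judged then, once.
The state is a dict: "time": time; "qpos": joint angles; "joint_velocities": joint speeds; "tau": joint torques, N m; "tcp_pos": TCP position; "ee_rot": TCP orientation; "ft_force": force on the tool from outside, world axes, zero at the start; "torque": the same for the moment, N m; "width": finger opening in m; "grip_force": force on a finger pad.
Only numpy, scipy, OpenCV 4.12 (cv2) and the standard library are available. Lean on these libraries where they do the work, as an engineer would, in place of code of your own. Each camera call takes 0.05 s, during which the arm holds its last target. There are 200 camera calls.

## Working session

There is one attempt and no reset: what is moved stays moved. The work goes in short steps, Python scripts to look and compute and a shell command to move; the robot and the scene stay as the last step left them, time stands still between calls to the robot, and variables do not carry over. Pictures are saved under pics/ and viewed, at most 10 in all, crops included, and the job is handed in when it is done.

```bash
ls; mkdir -p pics
cat > h.py <<'E'
import numpy as np, cv2, json
from plant import r
def K(n):
    c=r.camera_info(n); f=200/np.tan(np.radians(c['vfov'])/2)
    return np.array([[f,0,c['cx']],[0,f,c['cy']],[0,0,1]]),np.array(c['dist_coeffs']),c
def c2w(n):
    c=r.camera_info(n)
    if 'cam_to_world' in c: return np.array(c['cam_to_world'])
    s=r.sense(); T=np.eye(4); T[:3,:3]=cv2.Rodrigues(np.array(s['ee_rot'],float))[0]; T[:3,3]=s['tcp_pos']
    return T@np.array(c['mount'])
def onplane(n,px,z,T=None):
    k,d,_=K(n); T=c2w(n) if T is None else T
    p=cv2.undistortPoints(np.array(px,float).reshape(-1,1,2),k,d).reshape(-1,2)
    v=np.c_[p,np.ones(len(p))]@T[:3,:3].T
    return T[:3,3]+v*((z-T[2,3])/v[:,2])[:,None]
def depthpts(n,D,px,T=None):
    k,d,_=K(n); T=c2w(n) if T is None else T
    px=np.array(px,float).reshape(-1,2); z=D[px[:,1].astype(int),px[:,0].astype(int)]
    p=cv2.undistortPoints(px.reshape(-1,1,2),k,d).reshape(-1,2)
    return (np.c_[p,np.ones(len(p))]*z[:,None])@T[:3,:3].T+T[:3,3]
E
python3 - <<'E'
from h import *
for n in ('top','scene'):
    im,D=r.get_image(n); cv2.imwrite(f'pics/{n}0.png',im[:,:,::-1]); np.savez(f'{n}0.npz',im=im,D=D)
    print(n,K(n)[0][0,0],c2w(n).round(3).tolist())
print(r.sense())
E
```

```text
pics
plant.py
steer.py
top 404.6608426580064 [[0.019, -0.998, 0.056, 0.482], [-1.0, -0.02, -0.013, -0.065], [0.014, -0.055, -0.998, 1.171], [0.0, 0.0, 0.0, 1.0]]
scene 399.7486635734194 [[0.845, -0.264, 0.466, 0.084], [-0.535, -0.392, 0.748, -0.815], [-0.015, -0.881, -0.473, 0.558], [0.0, 0.0, 0.0, 1.0]]
{'time': 0.1, 'qpos': array([-1.24896964,  0.46832893, -0.01158269,  1.60355696,  0.00601494,
        1.0714308 , -0.05632193]), 'joint_velocities': array([ 0.00041669, -0.00199651,  0.00034077, -0.00093013, -0.0005178 ,
       -0.00126421, -0.0012518 ]), 'tau': array([ 1.03852970e-03, -5.33525419e+01,  2.13044405e-02, -2.51966715e+01,
        1.13876467e-02,  4.34337999e-03,  1.85360864e-05]), 'tcp_pos': array([0.23180198, 0.60669872, 0.23039723]), 'ee_rot': array([-5.70015255e-01, -3.08927810e+00,  2.64203353e-03]), 'ft_force': array([ 0.73825218, -0.0683955 , -0.60839328]), 'torque': array([-0.0029318 , -0.01872112, -0.00562681]), 'grip_force': 0.0, 'width': 0.08541763233423634}
```

View pics/top0.png

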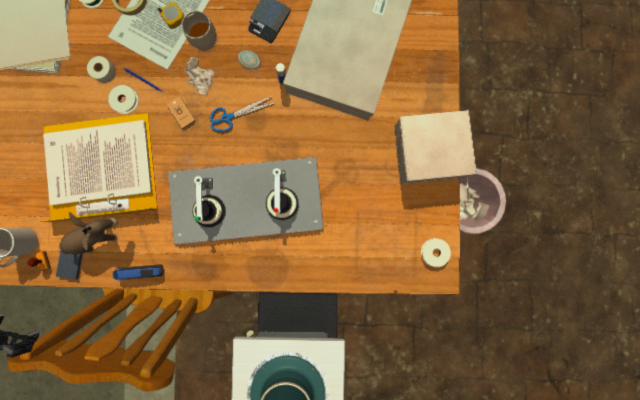

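View pics/scene0.png

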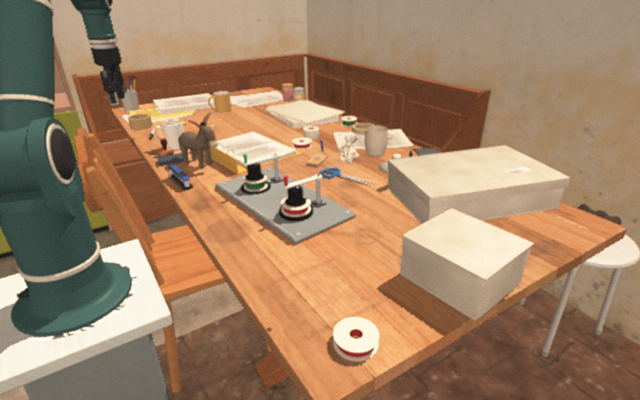

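The top view shows the red station at about (283,204), with its post at (277,173) and red pin at (275,211). The green station is at about (208,211), so red lies on the robot's right. The scene view agrees: red is the nearer station at (296,208), with its arm over the cap.

Run:
```python
from h import *
a=np.load('top0.npz'); im,D=a['im'],a['D']
h=cv2.cvtColor(im,cv2.COLOR_RGB2HSV)
red=((h[...,0]<8)|(h[...,0]>172))&(h[...,1]>130)&(h[...,2]>70)
g=(h[...,0]>50)&(h[...,0]<85)&(h[...,1]>90)
for nm,m in(('red',red),('green',g)):
    n,l,s,c=cv2.connectedComponentsWithStats(m[150:250,160:330].astype(np.uint8))
    for i in range(1,n):
        if s[i,4]>2: print(nm,s[i],c[i]+[160,150])
# plate corners by grey mask
m=(h[...,1]<40)&(h[...,2]>80)&(h[...,2]<190); m2=np.zeros_like(m);m2[150:250,160:330]=m[150:250,160:330]
cs,_=cv2.findContours(m2.astype(np.uint8),cv2.RETR_EXTERNAL,cv2.CHAIN_APPROX_NONE)
rc=cv2.minAreaRect(max(cs,key=cv2.contourArea)); print(rc)
P=onplane('top',cv2.boxPoints(rc),0.012);print(P.round(4)); print(P.mean(0))
e=P[1]-P[0],P[2]-P[1]
for v in e: print(np.linalg.norm(v),np.degrees(np.arctan2(v[1],v[0])))
print('pin red',onplane('top',[275.5,211.5],.126),'post',onplane('top',[277,173],.102))
```

```text
red [113  58   5   5  18] [275.16666667 209.61111111]
green [34 66  6  5 22] [196.22727273 218.13636364]
((244.8184356689453, 200.38609313964844), (71.72697448730469, 148.15628051757812), 84.35175323486328)
[[ 0.6225  0.3592  0.012 ]
 [ 0.6732 -0.0652  0.012 ]
 [ 0.4679 -0.0893  0.012 ]
 [ 0.4181  0.3309  0.012 ]]
[0.54543042 0.13389225 0.012     ]
0.42735638309810947 -83.19403488110737
0.20666681624096506 -173.27865880702797
pin red [[0.51159036 0.03408926 0.126     ]] post [[0.61454115 0.03494393 0.102     ]]
```

Run:
```python
from h import *
print(K('wrist')[0][0,0], np.array(r.camera_info('wrist')['mount']).round(3).tolist())
R=cv2.Rodrigues(r.sense()['ee_rot'])[0]; print(R.round(3).tolist())
print('to (0.50,0.03,0.33) tool axes', R.T@(np.array([.50,.03,.33])-r.sense()['tcp_pos']))
```

```text
281.42153179164484 [[0.0, -0.966, -0.258, 0.064], [1.0, 0.001, -0.0, -0.001], [0.0, -0.258, 0.966, -0.142], [0.0, 0.0, 0.0, 1.0]]
[[-0.934, 0.357, -0.0], [0.357, 0.934, -0.002], [-0.0, -0.002, -1.0]]
to (0.50,0.03,0.33) tool axes [-0.45636268 -0.44317676 -0.09879157]
```

The rows are not in the units I measure in: shifts go in shares of 50 mm and turns go in shares of pi/2 rad. I convert before sending: -0.04 m is -0.8, -0.033 m is -0.66.

```bash
echo '[[0,0,-0.8,0,0,0,0.085],[0,0,-0.6,0,0,0,0.085],[-0.66,-0.64,-0.04,0,0,0,0.085],[-0.66,-0.64,-0.04,0,0,0,0.085],[-0.66,-0.64,-0.04,0,0,0,0.085],[-0.66,-0.64,-0.04,0,0,0,0.085],[-0.66,-0.64,-0.04,0,0,0,0.085],[-0.66,-0.64,-0.04,0,0,0,0.085],[-0.66,-0.64,-0.04,0,0,0,0.085],[-0.66,-0.64,-0.04,0,0,0,0.085]]' | python3 steer.py && echo '[[-0.66,-0.64,-0.04,0,0,0,0.085],[-0.66,-0.64,-0.04,0,0,0,0.085],[-0.66,-0.64,-0.04,0,0,0,0.085],[-0.66,-0.64,-0.04,0,0,0,0.085],[0,0,0,0,0,-0.0891,0.05],[0,0,0,0,0,-0.0891,0.05],[0,0,0,0,0,-0.0891,0.05],[0,0,0,0,0,0,0.05],[0,0,0,0,0,0,0.05]]' | python3 steer.py
python3 - <<'E'
from h import *
s=r.sense();im,D=r.get_image('wrist'); print(s['qpos'],s['tcp_pos'],s['ee_rot'])
cv2.imwrite('pics/w1.png',im[:,:,::-1]); np.savez('w1.npz',im=im,D=D,T=c2w('wrist'))
E
```

```text
time: 1.1
tcp_pos: [0.3875, 0.2719, 0.3172]
ee_rot: [-0.57, -3.089, 0.0]
ft_force: [0.7, 0.8, -0.6]
width: 0.0852
grip_force: 0.0
time: 2.0
tcp_pos: [0.4647, 0.1071, 0.3251]
ee_rot: [0.081, -3.14, 0.0]
ft_force: [-0.3, -0.1, 0.4]
width: 0.05
grip_force: 0.0
[-0.60672938  0.06753993  0.32911745  1.91442612 -0.0236999   1.16370542
  1.35369827] [0.46467861 0.10711021 0.32510543] [ 8.13781437e-02 -3.14020104e+00  2.20718780e-04]
```

View pics/w1.png

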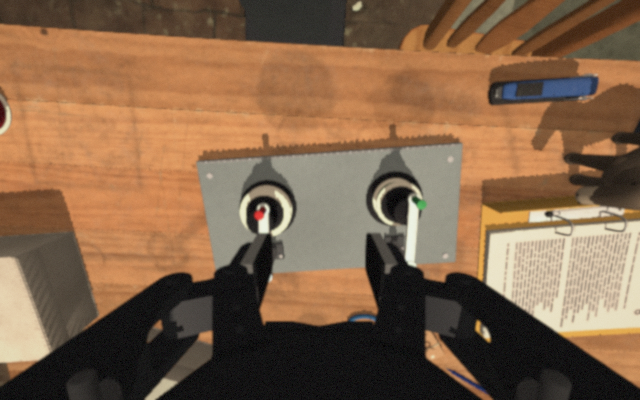

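The wrist view shows the red pin at (259,214), the red cap around (266,209), and the post hidden by the left finger near (268,250). The green pin is at (420,204).

Run:
```python
from h import *
a=np.load('w1.npz'); im,D,T=a['im'],a['D'],a['T']
vv,uu=np.mgrid[130:285,190:470]; px=np.c_[uu.ravel(),vv.ravel()]
P=depthpts('wrist',D,px,T); C=im[px[:,1],px[:,0]]; h=cv2.cvtColor(C[None],cv2.COLOR_RGB2HSV)[0].astype(int)
ok=D[px[:,1],px[:,0]]>0.1
red=ok&((h[:,0]<8)|(h[:,0]>172))&(h[:,1]>150)&(P[:,2]>.08); print('redpin',red.sum(),P[red].mean(0),px[red].mean(0), P[red,2].max())
print('pin on plane .126',onplane('wrist',px[red].mean(0),.124,T))
grey=ok&(h[:,1]<60)&(P[:,2]>.005)&(P[:,2]<.02)
q=px[grey]; m=np.zeros((400,640),np.uint8); m[q[:,1],q[:,0]]=1
rc=cv2.minAreaRect(P[grey][:,:2].astype(np.float32)); print('plate',rc, np.median(P[grey,2]))
# white flange of red spool: height ~ .03-.05
for y in (0.03,0.24):
    w=ok&(h[:,2]>150)&(h[:,1]<70)&(P[:,2]>.03)&(P[:,2]<.065)&(abs(P[:,1]-y)<.06)
    pts=px[w].astype(np.float32); hull=cv2.convexHull(pts)[:,0]
    Q=onplane('wrist',hull,.043,T)[:,:2].astype(np.float32); print('spool',y,w.sum(),np.median(P[w],0),cv2.minEnclosingCircle(Q),cv2.fitEllipse(Q))
    arm=ok&(h[:,2]>120)&(P[:,2]>.088)&(P[:,2]<.106)&(abs(P[:,1]-y)<.08)
    A=P[arm]; print('arm',arm.sum(),A.mean(0) if len(A) else 0)
    if len(A)>5: print(cv2.fitLine(A[:,:2].astype(np.float32),cv2.DIST_HUBER,0,.01,.01).ravel(),A.min(0),A.max(0))
```

```text
redpin 93 [0.51322434 0.03612252 0.13562673] [263.21505376 217.27956989] 0.3624967008434229
pin on plane .126 [[0.51971058 0.03783779 0.124     ]]
plate ((0.545918345451355, 0.1321968138217926), (0.20880766212940216, 0.42647409439086914), 6.861534118652344) 0.01174191918081452
spool 0.03 694 [0.52687464 0.03901464 0.0449762 ] ((0.5394031405448914, 0.025258392095565796), 0.04059233143925667) ((0.5393893122673035, 0.025343604385852814), (0.0796613097190857, 0.08065184205770493), 51.33837890625)
arm 274 [0.53814243 0.03337545 0.09776047]
[0.9946952  0.10286616 0.5387045  0.03504618] [0.50936781 0.0066897  0.08803297] [0.62641185 0.04633827 0.10543717]
spool 0.24 328 [0.50119123 0.21455438 0.04495649] ((0.5145053863525391, 0.23379915952682495), 0.037073444575071335) ((0.514432966709137, 0.23451384902000427), (0.07166266441345215, 0.07398539036512375), 114.5531005859375)
arm 705 [0.53703408 0.2393577  0.09853041]
[0.99660796 0.08229581 0.5370341  0.2393577 ] [0.4828354  0.22869501 0.08803164] [0.59058341 0.25339313 0.10540184]
```

To row units: 0.04 m is 0.8, -0.037 m is -0.74, 0.05 rad / 1.5708 = 0.0318.

```bash
echo '[[-0.48,-0.74,0,0,0,0,0.05],[-0.47,-0.74,0,0,0,0.0318,0.05],[0,0,0.8,0,0,0,0.05],[0,0,0.8,0,0,0,0.05],[0,0,0.8,0,0,0,0.05],[0,0,0,0,0,0,0.05],[0,0,0,0,0,0,0.05]]' | python3 steer.py
python3 - <<'E'
from h import *
s=r.sense();im,D=r.get_image('wrist'); print(s['qpos'],s['tcp_pos'],s['ee_rot'])
cv2.imwrite('pics/w2.png',im[:,:,::-1]); np.savez('w2.npz',im=im,D=D,T=c2w('wrist'))
E
```

```text
time: 2.75
tcp_pos: [0.5166, 0.0359, 0.2058]
ee_rot: [0.006, -3.141, 0.001]
ft_force: [0.2, 0.1, 0.4]
width: 0.0499
grip_force: 0.0
[-0.47124893  0.28070792  0.39967773  1.97047388 -0.1357386   0.91651293
  1.57218818] [0.51658159 0.03594783 0.20578066] [ 6.42197740e-03 -3.14109644e+00  7.37598640e-04]
```

View pics/w2.png

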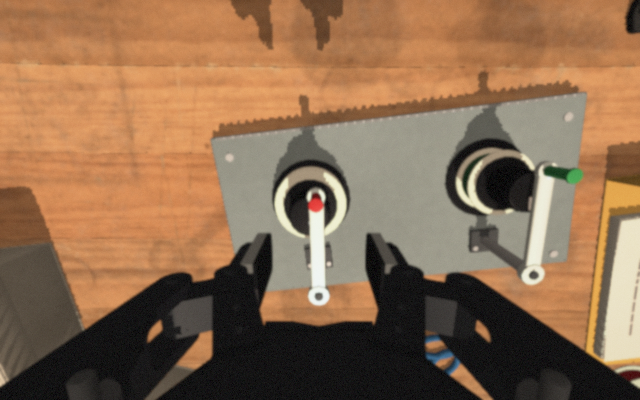

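The red pin head is at (315,204), centred between the fingers, and the pivot is at (318,296).

Run:
```python
from h import *
a=np.load('w2.npz'); im,D,T=a['im'],a['D'],a['T']
h=cv2.cvtColor(im,cv2.COLOR_RGB2HSV)
m=((h[...,0]<8)|(h[...,0]>172))&(h[...,1]>150)&(h[...,2]>90); m[:185]=0;m[225:]=0;m[:,:290]=0;m[:,340:]=0
c=np.argwhere(m).mean(0)[::-1]; print(m.sum(),c,onplane('wrist',c,.126,T),onplane('wrist',[318,296],.102,T))
```

```text
163 [314.96319018 203.33742331] [[0.51651042 0.032031   0.126     ]] [[0.61971747 0.03497591 0.102     ]]
```

To row units: 0.035 m is 0.7, -0.004 m is -0.08, -0.02 rad / 1.5708 = -0.0127.

```bash
echo '[[0,-0.08,0.7,0,0,-0.0127,0.05],[0,0,0.68,0,0,0,0.05],[0,0,0.66,0,0,0,0.05],[0,0,0,0,0,0,0.02],[0,0,0,0,0,0,0],[0,0,0,0,0,0,0],[0,0,0,0,0,0,0]]' | python3 steer.py 20
```

```text
time: 3.5
tcp_pos: [0.5184, 0.0322, 0.1057]
ee_rot: [-0.039, 3.136, 0.002]
ft_force: [0.2, -0.3, 3.5]
width: 0.0106
grip_force: 19.5
```

To row units: 0.0132 m is 0.264, -0.0009 m is -0.018, 0.13 rad / 1.5708 = 0.0828.

```bash
echo '[[-0.018,0.264,0,0,0,0.0828,0],[-0.018,0.264,0,0,0,0.0828,0],[-0.018,0.264,0,0,0,0.0828,0],[-0.018,0.264,0,0,0,0.0828,0],[-0.018,0.264,0,0,0,0.0828,0],[-0.018,0.264,0,0,0,0.0828,0]]' | python3 steer.py; echo '[[-0.018,0.264,0,0,0,0.0828,0],[-0.018,0.264,0,0,0,0.0828,0],[-0.018,0.264,0,0,0,0.0828,0],[-0.018,0.264,0,0,0,0.0828,0],[-0.018,0.264,0,0,0,0.0828,0]]' | python3 steer.py
```

```text
time: 4.1
tcp_pos: [0.5458, 0.1051, 0.1057]
ee_rot: [1.164, 2.915, 0.005]
ft_force: [0.4, -1.2, 5.7]
width: 0.0108
grip_force: 19.6
time: 4.6
tcp_pos: [0.6033, 0.1351, 0.1057]
ee_rot: [2.035, 2.392, 0.005]
ft_force: [-0.8, -2.4, 4.1]
width: 0.011
grip_force: 19.6
```

To row units: 0.007 m is 0.14, 0.005 m is 0.1, 0.05 rad / 1.5708 = 0.0318.

```bash
echo '[[-0.006,0.14,0,0,0,0.0446,0],[-0.006,0.14,0,0,0,0.0446,0],[0,0.1,0,0,0,0.0318,0],[0,0,0,0,0,0,0]]' | python3 steer.py; echo '[[0,0.06,0,0,0,0.0191,0],[0,0.06,0,0,0,0.0191,0],[0,0,0,0,0,0,0]]' | python3 steer.py
```

```text
time: 5.0
tcp_pos: [0.6227, 0.1362, 0.1057]
ee_rot: [2.248, 2.192, 0.005]
ft_force: [0.3, -1.4, 5.1]
width: 0.011
grip_force: 19.6
time: 5.3
tcp_pos: [0.6244, 0.1361, 0.1053]
ee_rot: [-2.309, -2.122, 0.004]
ft_force: [-11.3, -0.6, 12.6]
width: 0.0107
grip_force: 20.2
```

To row units: 0.003 m is 0.06.

```bash
echo '[[0,0.06,0,0,0,0,0],[0,0,0,0,0,0,0]]' | python3 steer.py; echo '[[0,-0.1,0,0,0,0,0],[0,0,0,0,0,0,0.04],[0,0,0,0,0,0,0.04],[0,0,0,0,0,0,0.04],[0,0,-0.8,0,0,0,0.04],[0,0,-0.8,0,0,0,0.085],[0,0,-0.8,0,0,0,0.085],[0,0,-0.8,0,0,0,0.085]]' | python3 steer.py
python3 - <<'E'
from h import *
s=r.sense();im,D=r.get_image('wrist'); print(s['qpos'],s['tcp_pos'],s['ee_rot'])
cv2.imwrite('pics/w3.png',im[:,:,::-1]); np.savez('w3.npz',im=im,D=D,T=c2w('wrist'))
E
```

```text
time: 5.5
tcp_pos: [0.6246, 0.1361, 0.105]
ee_rot: [-2.304, -2.12, 0.01]
ft_force: [-18.0, -0.2, 17.5]
width: 0.0109
grip_force: 20.8
time: 6.3
tcp_pos: [0.6246, 0.1359, 0.2649]
ee_rot: [2.313, 2.126, -0.0]
ft_force: [0.1, 0.7, -0.6]
width: 0.0811
grip_force: 0.0
[-0.87345518  0.52437545  0.86791309  1.63845177 -0.42574241  1.17940995
  0.00975229] [0.62462783 0.13591975 0.26486838] [ 2.31284658e+00  2.12580695e+00 -2.42163527e-04]
```

View pics/w3.png

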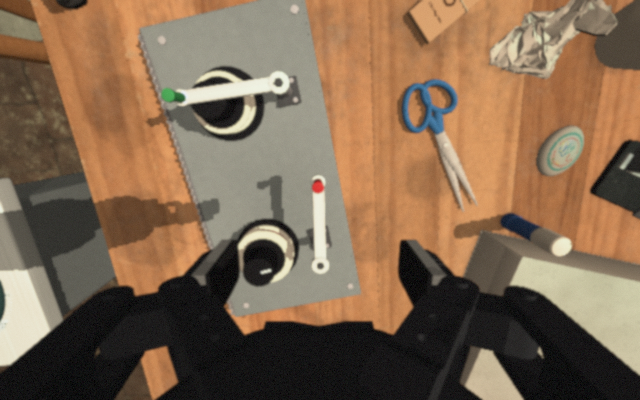

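Run:
```python
from h import *
a=np.load('w3.npz'); im,D,T=a['im'],a['D'],a['T']
vv,uu=np.mgrid[120:310,220:350]; px=np.c_[uu.ravel(),vv.ravel()]
P=depthpts('wrist',D,px,T)
near=np.hypot(P[:,0]-.5394,P[:,1]-.0253)<.04
t=near&(abs(P[:,2]-.089)<.006); Q=onplane('wrist',px[t],.089,T)[:,:2]
print(t.sum(),np.median(P[t],0),cv2.minEnclosingCircle(Q.astype(np.float32)),Q.mean(0))
h=cv2.cvtColor(im,cv2.COLOR_RGB2HSV)
m=((h[...,0]<8)|(h[...,0]>172))&(h[...,1]>150)&(h[...,2]>90); m[:170]=0;m[205:]=0;m[:,:300]=0;m[:,340:]=0
c=np.argwhere(m).mean(0)[::-1]; p=onplane('wrist',c,.126,T)[0]; q=onplane('wrist',[320.5,266],.102,T)[0]
d=p-q; print(c,p,q,np.hypot(*d[:2]),'angle',np.pi+np.radians(6.8)-np.arctan2(d[1],d[0]))
w=px[t][im[px[t][:,1],px[t][:,0]].min(1)>120]; print('line',len(w),onplane('wrist',w,.089,T)[:,:2].mean(0))
R=T[:3,:3]@np.array(r.camera_info('wrist')['mount'])[:3,:3].T
print('move',R.T@(np.array([*cv2.minEnclosingCircle(Q.astype(np.float32))[0],.058])-r.sense()['tcp_pos']))
```

```text
564 [0.54634834 0.03002624 0.09422858] ((0.5455353856086731, 0.025807099416851997), 0.023131851106882095) [0.54540648 0.02714131]
[317.37634409 186.10752688] [0.62936924 0.13711083 0.126     ] [0.62442073 0.03205466 0.102     ] 0.10517264889295781 angle 1.7365474281562292
line 14 [0.55516116 0.02098937]
move [-0.11731452 -0.07524623  0.21287403]
```

To row units: 0.045 m is 0.9, -0.039 m is -0.78.

```bash
echo '[[-0.78,-0.5,0,0,0,0,0.085],[-0.78,-0.5,0,0,0,0,0.085],[-0.78,-0.5,0,0,0,0,0.085],[0,0,0.9,0,0,0,0.085],[0,0,0.9,0,0,0,0.085],[0,0,0,0,0,0,0.085],[0,0,0,0,0,0,0.085]]' | python3 steer.py
python3 - <<'E'
from h import *
s=r.sense();im,D=r.get_image('wrist'); print(s['qpos'],s['tcp_pos'],s['ee_rot'])
cv2.imwrite('pics/w4.png',im[:,:,::-1]); np.savez('w4.npz',im=im,D=D,T=c2w('wrist'))
E
```

```text
time: 7.05
tcp_pos: [0.5404, 0.0252, 0.1737]
ee_rot: [2.313, 2.125, -0.002]
ft_force: [0.4, 0.8, 0.8]
width: 0.0851
grip_force: 0.0
[-0.78681465  0.45848596  0.8680454   1.96468133 -0.43779954  0.9170947
  0.22008648] [0.54037629 0.02523355 0.17368069] [ 2.31295651e+00  2.12525007e+00 -2.01860061e-03]
```

View pics/w4.png

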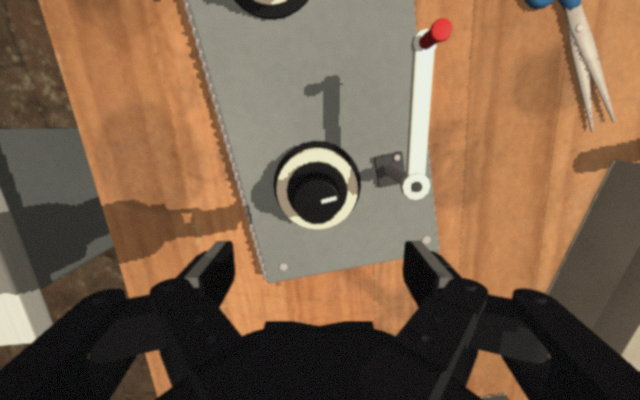

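The cap top is centred at (317,200), its white line points to the right (world +x), and the keeper is well clear. I'll descend and grip.

To row units: 0.04 m is 0.8, 0.02 m is 0.4.

```bash
echo '[[0,0,0.8,0,0,0,0.085],[0,0,0.8,0,0,0,0.085],[0,0,0.4,0,0,0,0.085],[0,0,0.314,0,0,0,0.085],[0,0,0,0,0,0,0.085]]' | python3 steer.py  && echo '[[0,0,0,0,0,0,0.06],[0,0,0,0,0,0,0.05],[0,0,0,0,0,0,0.03],[0,0,0,0,0,0,0.03],[0,0,0,0,0,0,0.03],[0,0,0,0,0,0,0.03]]' | python3 steer.py 30; python3 -c "
from plant import r
s=r.sense();print(s['torque'],s['qpos'])"
```

```text
time: 7.6
tcp_pos: [0.5405, 0.0258, 0.0575]
ee_rot: [2.312, 2.127, -0.0]
ft_force: [-0.0, 0.0, -0.0]
width: 0.0849
grip_force: 0.0
time: 8.2
tcp_pos: [0.5406, 0.0259, 0.0589]
ee_rot: [-2.313, -2.126, -0.003]
ft_force: [-2.4, -0.5, 6.1]
width: 0.0393
grip_force: 29.6
[ 0.11862065  0.47753333 -0.04402776] [-0.65599313  0.62960142  0.70939632  2.02150816 -0.62621758  0.71580656
  0.36582302]
```

To row units: 0.05 rad / 1.5708 = 0.0318.

```bash
for i in 1; do echo '[[0,0,0,0,0,0.0318,0.03],[0,0,0,0,0,0.0318,0.03],[0,0,0,0,0,0,0.03]]' | python3 steer.py; done; python3 -c "
from plant import r
s=r.sense();print(s['torque'],s['qpos'][6])"
```

```text
time: 8.5
tcp_pos: [0.5405, 0.0258, 0.0589]
ee_rot: [-2.417, -2.007, -0.002]
ft_force: [-1.8, 1.1, 7.4]
width: 0.0392
grip_force: 30.1
[-0.02507239  0.53970803 -0.03039321] 0.2848224150898737
```

To row units: 0.05 rad / 1.5708 = 0.0318.

```bash
echo '[[0,0,0,0,0,0.0318,0.03],[0,0,0,0,0,0.0318,0.03],[0,0,0,0,0,0,0.03]]' | python3 steer.py;python3 -c "
from plant import r
s=r.sense();print(s['torque'],s['qpos'][6])"; echo '[[0,0,0,0,0,0.0318,0.03],[0,0,0,0,0,0.0318,0.03],[0,0,0,0,0,0,0.03]]' | python3 steer.py; python3 -c "
from plant import r
s=r.sense();print(s['torque'],s['qpos'][6])"
```

```text
time: 8.8
tcp_pos: [0.5397, 0.0254, 0.0588]
ee_rot: [-2.514, -1.883, 0.0]
ft_force: [-4.8, -0.9, 10.2]
width: 0.039
grip_force: 30.4
[-0.14378673  0.99414567  0.04801252] 0.2047790425479716
time: 9.1
tcp_pos: [0.5391, 0.0258, 0.0589]
ee_rot: [-2.602, -1.756, 0.001]
ft_force: [-7.0, 0.0, 12.3]
width: 0.0395
grip_force: 30.7
[0.0631419  1.42623322 0.43834319] 0.12504484280332773
```

To row units: -0.1 rad / 1.5708 = -0.0637.

```bash
for i in 1; do echo '[[0,0,0,0,0,-0.0637,0.03],[0,0,0,0,0,-0.0637,0.03],[0,0,0,0,0,-0.0637,0.03],[0,0,0,0,0,0,0.03]]' | python3 steer.py;python3 -c "
from plant import r
s=r.sense();print(s['torque'],s['qpos'][6])"; echo '[[0,0,0,0,0,-0.0637,0.03],[0,0,0,0,0,-0.0318,0.03],[0,0,0,0,0,0,0.03]]' | python3 steer.py; python3 -c "
from plant import r
s=r.sense();print(s['torque'],s['qpos'][6])";done
```

```text
time: 9.5
tcp_pos: [0.5405, 0.0258, 0.0589]
ee_rot: [-2.311, -2.127, -0.003]
ft_force: [-3.2, 1.6, 7.3]
width: 0.0393
grip_force: 30.9
[0.04611151 0.55998597 0.09987724] 0.3669954181868742
time: 9.8
tcp_pos: [0.5404, 0.026, 0.0588]
ee_rot: [-2.147, -2.293, -0.003]
ft_force: [-3.0, 0.3, 8.6]
width: 0.0389
grip_force: 31.0
[0.14441714 0.69103776 0.07982764] 0.4857028298353399
```

To row units: -0.1 rad / 1.5708 = -0.0637.

```bash
for i in 1; do echo '[[0,0,0,0,0,-0.0637,0.03],[0,0,0,0,0,-0.0637,0.03],[0,0,0,0,0,0,0.03]]' | python3 steer.py;python3 -c "
from plant import r
s=r.sense();print(s['torque'],s['qpos'][6])"; echo '[[0,0,0,0,0,-0.0637,0.03],[0,0,0,0,0,-0.0637,0.03],[0,0,0,0,0,0,0.03]]' | python3 steer.py; python3 -c "
from plant import r
s=r.sense();print(s['torque'],s['qpos'][6])";done
```

```text
time: 10.1
tcp_pos: [0.5402, 0.0257, 0.0589]
ee_rot: [-1.906, -2.497, -0.002]
ft_force: [-2.4, -1.7, 8.3]
width: 0.039
grip_force: 31.0
[0.03085657 0.69725636 0.01131993] 0.645875841450503
time: 10.4
tcp_pos: [0.5406, 0.0256, 0.0595]
ee_rot: [1.648, 2.674, 0.003]
ft_force: [-4.0, -1.0, 14.8]
width: 0.0393
grip_force: 31.5
[-0.11771447  1.05800121 -0.00820051] 0.804740755705196
```

To row units: -0.0008 m is -0.016, -0.0004 m is -0.008, -0.1 rad / 1.5708 = -0.0637.

```bash
echo '[[0,0,-0.016,0,0,-0.0637,0.03],[0,0,-0.016,0,0,-0.0637,0.03],[0,0,-0.008,0,0,-0.0637,0.03],[0,0,-0.008,0,0,-0.0637,0.03],[0,0,0,0,0,0,0.03]]' | python3 steer.py;python3 -c "
from plant import r
s=r.sense();print(s['torque'],s['qpos'][6])"; echo '[[0,0,-0.008,0,0,-0.0637,0.03],[0,0,-0.008,0,0,-0.0637,0.03],[0,0,-0.008,0,0,-0.0637,0.03],[0,0,-0.008,0,0,-0.0637,0.03],[0,0,0,0,0,0,0.03]]' | python3 steer.py; python3 -c "
from plant import r
s=r.sense();print(s['torque'],s['qpos'][6])"
```

```text
time: 10.9
tcp_pos: [0.5407, 0.0258, 0.0617]
ee_rot: [1.083, 2.948, 0.003]
ft_force: [-3.3, 0.1, 10.0]
width: 0.0394
grip_force: 31.2
[-0.04323208  0.76080169  0.00466076] 1.1200378635409898
time: 11.4
tcp_pos: [0.5409, 0.0262, 0.0633]
ee_rot: [0.476, 3.104, 0.003]
ft_force: [-2.6, 1.4, 9.6]
width: 0.0393
grip_force: 31.2
[ 0.16783179  0.65706696 -0.02876977] 1.4370457115012762
```

To row units: -0.0004 m is -0.008, -0.1 rad / 1.5708 = -0.0637.

```bash
echo '[[0,0,-0.008,0,0,-0.0637,0.03],[0,0,-0.008,0,0,-0.0637,0.03],[0,0,-0.008,0,0,-0.0637,0.03],[0,0,-0.008,0,0,-0.0637,0.03],[0,0,0,0,0,0,0.03]]' | python3 steer.py;python3 -c "
from plant import r
s=r.sense();print(s['torque'],s['qpos'][6])"; echo '[[0,0,-0.006,0,0,-0.0637,0.03],[0,0,-0.004,0,0,-0.0637,0.03],[0,0,0,0,0,-0.0637,0.03],[0,0,0,0,0,0,0.03]]' | python3 steer.py; python3 -c "
from plant import r
s=r.sense();print(s['torque'],s['qpos'][6])"
```

```text
time: 11.9
tcp_pos: [0.5408, 0.0264, 0.065]
ee_rot: [-0.151, 3.136, 0.002]
ft_force: [-2.1, 0.7, 11.2]
width: 0.0393
grip_force: 31.2
[ 0.20709902  0.70136426 -0.05136162] 1.7557452750724138
time: 12.3
tcp_pos: [0.5406, 0.0266, 0.066]
ee_rot: [-0.617, 3.079, 0.002]
ft_force: [-4.0, 1.2, 15.9]
width: 0.0394
grip_force: 31.7
[ 0.3356189   1.09606897 -0.06006578] 1.9963813055215642
```

To row units: -0.0008 m is -0.016, -0.0004 m is -0.008, -0.1 rad / 1.5708 = -0.0637.

```bash
echo '[[0,0,-0.016,0,0,-0.0637,0.03],[0,0,-0.008,0,0,-0.0637,0.03],[0,0,0,0,0,0,0.03]]' | python3 steer.py;python3 -c "
from plant import r
s=r.sense();print(s['torque'],s['qpos'][6])"; echo '[[0,0,-0.008,0,0,-0.0637,0.03],[0,0,-0.008,0,0,-0.0637,0.03],[0,0,0,0,0,0,0.03]]' | python3 steer.py; python3 -c "
from plant import r
s=r.sense();print(s['torque'],s['qpos'][6])"
```

```text
time: 12.6
tcp_pos: [0.5409, 0.0262, 0.067]
ee_rot: [-0.922, 3.001, 0.001]
ft_force: [-2.8, 2.1, 12.3]
width: 0.0392
grip_force: 31.5
[0.19459264 0.84574566 0.02161678] 2.1572546191148407
time: 12.9
tcp_pos: [0.5408, 0.0262, 0.0677]
ee_rot: [-1.216, 2.894, 0.0]
ft_force: [-3.0, 1.2, 13.0]
width: 0.0393
grip_force: 31.4
[ 0.25864716  0.88231769 -0.05548054] 2.3187442212035516
```

To row units: -0.001 m is -0.02.

```bash
echo '[[0,0,-0.02,0,0,0,0.03],[0,0,0,0,0,0,0.03]]' | python3 steer.py ; echo '[[0,0,-0.02,0,0,0,0.03],[0,0,0,0,0,0,0.03]]' | python3 steer.py
python3 - <<'E'
from h import *
im,D=r.get_image('scene'); cv2.imwrite('pics/s5.png',cv2.resize(im[150:260,220:380,::-1],None,fx=4,fy=4,interpolation=cv2.INTER_CUBIC))
E
```

```text
time: 13.1
tcp_pos: [0.5407, 0.0261, 0.068]
ee_rot: [-1.214, 2.896, -0.0]
ft_force: [-2.4, 1.9, 9.1]
width: 0.0396
grip_force: 31.0
time: 13.3
tcp_pos: [0.5404, 0.026, 0.0683]
ee_rot: [-1.215, 2.896, -0.0]
ft_force: [-0.1, 1.5, 5.6]
width: 0.0391
grip_force: 30.7
```

View pics/s5.png

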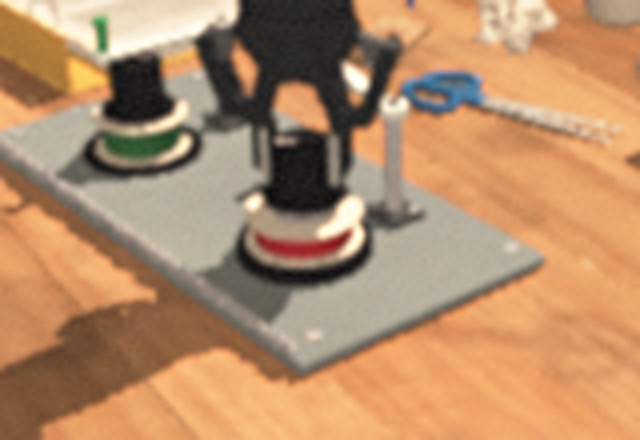

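The red cap is between the fingers at about (303,165) in the crop, but I can't tell whether it is free. I'll use wrist depth to check its height in the fingers and its turn.

Run:
```python
from h import *
im,D=r.get_image('wrist'); T=c2w('wrist'); np.savez('w6.npz',im=im,D=D,T=T)
cv2.imwrite('pics/w6.png',cv2.resize(im[180:400,170:470,::-1],None,fx=2.5,fy=2.5,interpolation=cv2.INTER_CUBIC))
a,Da=r.get_image('top'); np.savez('t6.npz',im=a,D=Da)
```

```text
(no output)
```

View pics/w6.png

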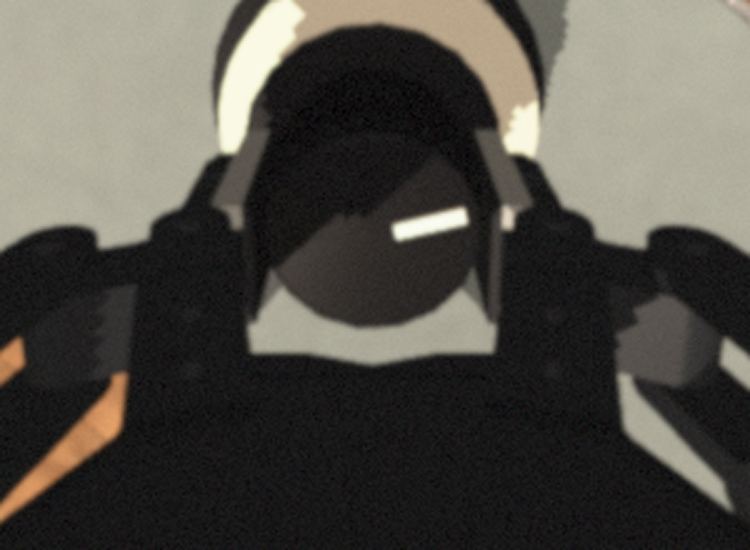

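The white line lies as it did in the fingers before the turn, so the cap turned about 2.4 rad with the gripper without slipping. I'll lift gently and watch the force.

To row units: -0.001 m is -0.02.

```bash
echo '[[0,0,-0.02,0,0,0,0.03],[0,0,0,0,0,0,0.03]]' | python3 steer.py ; echo '[[0,0,-0.02,0,0,0,0.03],[0,0,0,0,0,0,0.03]]' | python3 steer.py; echo '[[0,0,-0.02,0,0,0,0.03],[0,0,0,0,0,0,0.03]]' | python3 steer.py
```

```text
time: 13.65
tcp_pos: [0.54, 0.0257, 0.0686]
ee_rot: [-1.216, 2.897, -0.0]
ft_force: [-1.0, 1.2, 1.6]
width: 0.0397
grip_force: 30.3
time: 13.85
tcp_pos: [0.5398, 0.0253, 0.0694]
ee_rot: [1.216, -2.896, 0.0]
ft_force: [-1.0, 0.3, -0.9]
width: 0.0393
grip_force: 30.2
time: 14.05
tcp_pos: [0.5398, 0.0254, 0.0706]
ee_rot: [1.216, -2.896, 0.0]
ft_force: [-0.8, 0.5, 0.4]
width: 0.039
grip_force: 30.3
```

To row units: -0.02 m is -0.4, -0.015 m is -0.3.

```bash
echo '[[0,0,-0.2,0,0,0,0.03],[0,0,-0.4,0,0,0,0.03],[0,0,-0.4,0,0,0,0.03],[0,0,-0.4,0,0,0,0.03],[0,0,-0.3,0,0,0,0.03],[0,0,-0.12,0,0,0,0.03],[0,0,-0.04,0,0,0,0.03],[0,0,0,0,0,0,0.03],[0,0,0,0,0,0,0.03],[0,0,0,0,0,0,0.03]]' | python3 steer.py
python3 - <<'E'
from h import *
print(np.abs(r.sense()['joint_velocities']).max())
im,D=r.get_image('scene'); cv2.imwrite('pics/s7.png',cv2.resize(im[120:260,200:400,::-1],None,fx=4,fy=4,interpolation=cv2.INTER_CUBIC))
E
```

```text
time: 15.05
tcp_pos: [0.5396, 0.0256, 0.1629]
ee_rot: [1.216, -2.895, -0.001]
ft_force: [0.7, -0.4, -0.2]
width: 0.0388
grip_force: 30.4
0.0026184006402990997
```

View pics/s7.png

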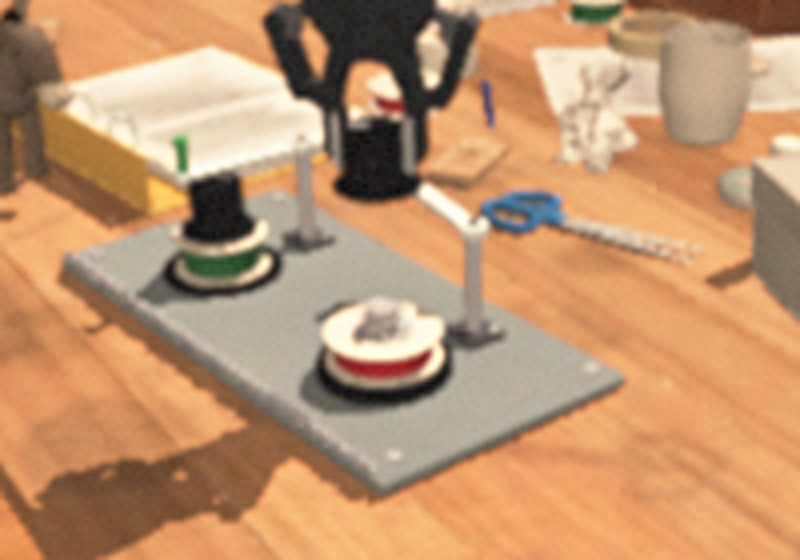

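The cap is off and upright in the gripper at (378,160), straight above the bare red spindle stud at (383,320). The red keeper is swung aside, and the green station looks untouched.

```bash
python3 -c "
from plant import r
print(r.close_job())"
```

```text
the job is handed in; nothing more can be done
None
```

I swung the red keeper to its stop and unscrewed the red cap counter-clockwise (right-hand thread); the gripper is holding it upright and still about 10 cm above its spindle, and the job is handed in.

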